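# Lock the card stop behind its spring catch

### The arm

A 6-joint arm with a two-finger parallel gripper is mounted at the origin on the work surface. World frame = base frame: x ahead of the robot, y to its left, z up, the work surface at z = 0. Lengths are in m, angles in rad, forces in N, time in s.
With the tool pointing down it reaches from about 0.275 to 0.825 m from the base axis. Payload 5.2 kg.
Tool frame: the origin (TCP) lies midway between the tips of the shut fingers; the grasp point (between the pads) lies 19 mm behind it (robot.grip_depth is the y of the grasp point in the tool frame, in m); y points along the fingers, z is the direction in which the jaws open and shut, and the axes are right-handed (so a half turn about y gives the same grasp; the last joint's range is limited). The gripper opens to 93 mm and grips with 3 to 60 N. Pads are 15 mm wide; open, the fingers measure 128 mm over their backs; the gripper's body (75 mm by 188 mm) begins 65 mm behind the grasp point.
Start: joints at [-1.353, 0.259, 1.535, -0, 1.348, -0.203], TCP at [0.225, -0.502, 0.219] pointing down, gripper open.
Joint ranges: [-3.14, 3.14], [-0.91, 2.08], [0.19, 2.58], [-1.22, 4.36], [0.22, 2.71], [-3.12, 3.12]. Speed limits (rad/s): [2.57, 2.57, 3.14, 3.14, 3.14, 3.14].

### API

Orientations are given as a rotation vector (axis times angle).
In Python, from station import robot gives the robot as it stands. The module is installed in compiled form; this text tells all that it offers.
- The arm moves only by the tool play_rows, never from a script. Its argument "steps" is one flat list of numbers, 5 for each row, row after row: the shift along the tool's x, y, z scaled (see below), then the turn about the tool's y scaled (see below), then the opening, from -1 (shut) to 1 (fully open). In form: [x, y, z, spin, hand, x, y, z, spin, hand, ...]. A call has 1 to 12 rows; each row is the pose to reach, as a shift and turn from the pose measured when the call began, along the tool's axes at that moment; what a row does not reach only later rows make up. The controller multiplies each number of a shift by 100 cm and each number of a turn by 0.5 rad. A row lasts 1/12 s, in which the tool goes at most 41.7 mm and 7.16 degrees, less where a joint would pass 70% of its speed; a pose out of reach is approached as far as the arm can. A call with a number of a shift or a turn outside -1 to 1 is refused whole. A call with a gripper value outside its range is refused whole. The fingers move at their own pace and stop on an object; the grip force is fixed at half the most. Time passes only in rows, so rows that repeat a pose let the fingers close. It gives the time, the measured TCP pose, the force and the opening at its end, in the units of the state.
- robot.get_state(): the state, without advancing time (a new reading comes with each control period).
- robot.snapshot(name): name is "scene" or "top" or "wrist"; returns (picture, depth): 384x512x3 uint8, blue, green, red; 384x512 float32, m along the optical axis (not along the pixel's ray), 0 where there is no reading.
- robot.camera_params(name): a dict with "vertical_fov" (degrees; the focal length in pixels is half the picture's height over the tangent of half this angle, whatever the lens; pixels are square), "cx", "cy" (the principal point, pixels), "k1" (the pictures are not rectified: a ray, as slopes to the right and down, at radius r is drawn at 1 + k1 r^2 times it, then the intrinsics apply), "pose" (4x4, takes a point from camera to world coordinates); the wrist camera has in their place "mount" (4x4, takes a point from camera to tool coordinates, whose origin is the TCP and whose axes are the tool frame's). Camera axes: x right, y up, looking along -z (the intrinsics and any distortion apply to the point x, -y, -z); pixel columns grow to the right and rows downward; lengths in m; the calibration is good to about 2 mm. A picture is of the moment at which its call begins: read the wrist's pose just before it. camera_params takes no time and is no camera call.
- robot.job_done(): hands the job in, once; it reports no verdict.
The state is a dict: "clock": time; "joints": joint angles; "dq": joint speeds; "joint_torque": joint torques, N m; "tcp_pos": TCP position; "orientation": TCP orientation; "wrist_force": force on the tool from outside, world axes, zero at the start; "moment": the same for the moment, N m; "opening": finger opening in m.
Only numpy, scipy, OpenCV 4.12 (cv2) and the standard library are available. Lean on these libraries where they do the work, as an engineer would, in place of code of your own. Each camera call takes 0.05 s, during which the arm holds its last target.

### The job

In the card-index tray, press the steel spring bar down with the fingertips and, keeping it down, push the card stop along the tray over the catch until the stop is wholly past it; then let the bar spring back up so that the catch's teeth stand behind the stop, and move clear. Only press and push: do not lift or tip the card stop, and leave the other things on the table where they are.

Things in the scene. Friction and masses are not known exactly. Their poses are not given: they have to be found in the camera images.
- tray: Fixed wooden card-index tray, 350 x 150 mm, on the table at any yaw. Origin: table level, on its centre line, directly below the catch's teeth; +x is the way the card stop must slide, towards the packed cards; +z up. Steel runners (top z = 20 mm, y = +-28 to +-54 mm) carry the stop between wooden side walls (top z = 34 mm, inner faces y = +-53.5 mm).
- cards_face (a point): Centre of the -x face of the fixed pack of upright cards that fills the tray's +x end: tray x = 78 mm, z = 48 mm. The pack is 100 mm wide, its top at z = 76 mm, tabs to 82 mm.
- catch (a joint): Spring catch: how far its steel bar is pressed down, 0 (up) to 0.016 m (bottom stop). The spring pushes up with about 4 N at the top and 9 N at the bottom. Two teeth go down with the bar: they are below the runners from 9 mm, and 10 to 16 mm is a safe depth. Let go, the bar springs back up.
- catch_teeth (a point): Midway between the tops of the catch's two square steel teeth, which stand up through the runners at tray y = +-41 mm and block the feet of the stop. Each is 8 mm thick (tray x = -4 to 4 mm), 16 mm wide, and 9 mm above the runners (tray z = 29 mm) when the bar is up.
- bar_top (a point): Middle of the top face of the catch's flat steel bar (moves with it). The bar lies along the tray's centre line, 190 mm long (tray x = -155 to 35 mm), 36 mm wide; its top is 38 mm above the table when up, 22 mm fully down. It may be pressed anywhere along its length, and a fingertip may slide along it while pressing.
- card_stop: Loose aluminium card stop, 56 (x) x 104 (y) x 52 mm high, 0.28 to 0.56 kg, axes parallel to the tray's. Origin: centre of its footprint on the runners. Two feet (x = -28 to 28 mm, y = +-30 to +-52 mm, 14 mm high) slide on the runners. It starts on the -x side of the teeth; it is past them with its origin at tray x = 32 mm or more, and meets the cards at 50 mm.
- plate_back (a point): Centre of the rear (-x) face of the card stop's upright plate, the face to push: 28 mm behind its origin, 37 mm above the runners. The plate, 5 mm thick and 104 mm wide, bridges the bar; over the bar it spans 22 to 52 mm above the runners (4 mm clear of the bar).
- stamp: Loose wooden hand stamp, 34 mm across, 64 mm high, standing beside the tray; origin under its centre. Leave alone.
- tape_roll: Loose cardboard tape core, 68 mm across, 24 mm high, lying flat; origin under its centre. Leave alone.
- paste_jar: Loose jar, 48 mm across, 55 mm high; origin under its centre. Leave alone.
- ink_pad: Loose flat ink-pad tin, 90 x 60 x 20 mm; origin under its centre. Leave alone.
- paperback: Loose paperback, 110 x 170 x 26 mm, lying flat; origin under its centre. Leave alone.
- mug: Loose white mug, 80 mm across, 90 mm high; origin under its centre. Leave alone.
Not all that is in view belongs to the job. Of the things that look like the card_stop, the middle-sized one is meant.

How it is judged:
On the way, in this order (a step that is already met when the one before it is completed fails the run):
1. the fingers hold the bar down (9 mm or more) while the card stop is still before the teeth (value of joint catch above 0.009 m and contact force between the fingers and catch above 0.5 N and x of card_stop in the frame of tray below -0.03 m), for 0.1 s.
2. with the fingers still holding the bar down, the card stop slides flat over the teeth (value of joint catch above 0.009 m and contact force between the fingers and catch above 0.5 N and x of card_stop in the frame of tray between -0.012 and 0.02 m and z of card_stop in the frame of tray below 0.024 m), for 0.05 s.
At the end, for the whole second after the job is handed in: The card stop rests flat on its runners wholly past the teeth (its origin 30.5 to 54 mm beyond them in tray x), the bar is back up (pressed less than 2 mm) so the teeth stand behind the stop, and nothing moves (x of card_stop in the frame of tray between 0.0305 and 0.054 m and z of card_stop in the frame of tray between 0.017 and 0.023 m and y of card_stop in the frame of tray between -0.006 and 0.006 m and angle between card_stop's own z axis and vertical below 0.06 rad and value of joint catch below 0.002 m and linear speed of card_stop below 0.01 m/s); the robot touches nothing.
It fails at once if the card stop is lifted (more than 12 mm off its runners) or tipped (more than 0.3 rad) (z of card_stop in the frame of tray above 0.032 m or angle between card_stop's own z axis and vertical above 0.3 rad).
It fails at once if another thing on the table is moved more than 20 mm or tipped (distance of any of stamp, tape_roll, paste_jar, ink_pad, paperback, mug from where it was at the start of the episode above 0.02 m or angle between any of stamp, tape_roll, paste_jar, ink_pad, paperback, mug's own z axis and vertical above 0.3 rad).
It also fails if it takes over 42 s, if anything falls off the work surface, if the arm or the gripper's body presses on something with over 40 N, if the wrist force passes 120 N, or if a joint passes its speed limit or range.

## Working session

There is one attempt and no reset: what is moved stays moved. The work goes in short steps, Python scripts to look and compute and a tool call to move; the robot and the scene stay as the last step left them, time stands still between calls to the robot, and variables do not carry over. Pictures are saved under pics/ and viewed, and the job is handed in when it is done.

Besides the shell and the picture viewer there is one more tool, called after "Emit:" as a command line: name --argument value ..., lists and objects as JSON in quotes. play_rows: Moves the arm, as the interface text tells. Its arguments: {"type":"object","properties":{"steps":{"type":"array","items":{"type":"number"}}},"required":["steps"]}

```bash
mkdir -p pics; cat > h.py <<'E'
import numpy as np, cv2
from scipy.spatial.transform import Rotation as R
from station import robot
def pose_tool(s):
    T=np.eye(4);T[:3,:3]=R.from_rotvec(s['orientation']).as_matrix();T[:3,3]=s['tcp_pos'];return T
def intr(p):
    f=192/np.tan(np.radians(p['vertical_fov'])/2);return f,p['cx'],p['cy'],p['k1']
def ray(p,T,u,v):
    f,cx,cy,k=intr(p)
    a=np.array([(u-cx)/f,(v-cy)/f]);b=a.copy()
    for _ in range(30): b=a/(1+k*(b@b))
    d=T[:3,:3]@np.array([b[0],-b[1],-1.]);return T[:3,3],d
def onplane(p,T,u,v,z):
    o,d=ray(p,T,u,v);return o+d*(z-o[2])/d[2]
def cloud(p,T,D):
    f,cx,cy,k=intr(p)
    v,u=np.mgrid[0:384,0:512];a=np.stack([(u-cx)/f,(v-cy)/f],-1);b=a.copy()
    for _ in range(30): b=a/(1+k*(b**2).sum(-1,keepdims=True))
    P=np.stack([b[...,0],-b[...,1],-np.ones(D.shape)],-1)*D[...,None]
    return P@T[:3,:3].T+T[:3,3]
E
python3 - <<'E'
from h import *
s=robot.get_state();print(s)
for n in ['scene','top','wrist']:
    p=robot.camera_params(n);im,D=robot.snapshot(n)
    cv2.imwrite(f'pics/{n}0.png',im);np.savez(f'{n}0.npz',im=im,D=D);print(n,p)
E
```

```text
{'clock': 0.0, 'joints': array([-1.35283168e+00,  2.59375753e-01,  1.53607244e+00, -3.88755497e-05,
        1.34801921e+00, -2.02802564e-01]), 'dq': array([-0.00068387,  0.0008338 , -0.00018132,  0.00094817,  0.00113224,
        0.00080013]), 'joint_torque': array([ 3.59190046e-03, -4.37300920e+01, -2.83999783e+01,  7.22442102e-02,
        4.11238836e-02, -1.32330920e-04]), 'tcp_pos': array([ 0.22453832, -0.50147115,  0.21780437]), 'orientation': array([-0.42486493,  1.99121038, -1.98739752]), 'wrist_force': array([0.08538147, 0.10826926, 0.36097275]), 'moment': array([ 0.00590902, -0.00324518,  0.01876892]), 'opening': 0.09312948808633845}
scene {'vertical_fov': 54.91191974684067, 'cx': 258.6232057127777, 'cy': 188.907571435766, 'k1': -0.0688188996456598, 'pose': array([[ 0.86281708, -0.36988958,  0.34456986,  0.90140126],
       [ 0.50542468,  0.61824087, -0.60193364, -0.5717866 ],
       [ 0.00962181,  0.69351274,  0.72038011,  0.75621756],
       [ 0.        ,  0.        ,  0.        ,  1.        ]])}
top {'vertical_fov': 50.28176390164242, 'cx': 262.344593371866, 'cy': 190.63717025969194, 'k1': -0.014751045835263253, 'pose': array([[ 0.00875332,  0.9772963 , -0.21169629,  0.3209995 ],
       [-0.99995697,  0.00790423, -0.00485678,  0.02222894],
       [-0.00307322,  0.21172969,  0.97732343,  1.1996765 ],
       [ 0.        ,  0.        ,  0.        ,  1.        ]])}
wrist {'vertical_fov': 60.94047082729446, 'cx': 254.9612252919412, 'cy': 187.62228859085195, 'k1': -0.07777134175628736, 'mount': array([[ 1.25593765e-03, -9.54151459e-01, -2.99321594e-01,
        -8.43442815e-02],
       [ 1.73750462e-04,  2.99322034e-01, -9.54152131e-01,
        -1.67650555e-01],
       [ 9.99999196e-01,  1.14634832e-03,  5.41714068e-04,
         1.15436394e-03],
       [ 0.00000000e+00,  0.00000000e+00,  0.00000000e+00,
         1.00000000e+00]])}
```

View pics/scene0.png

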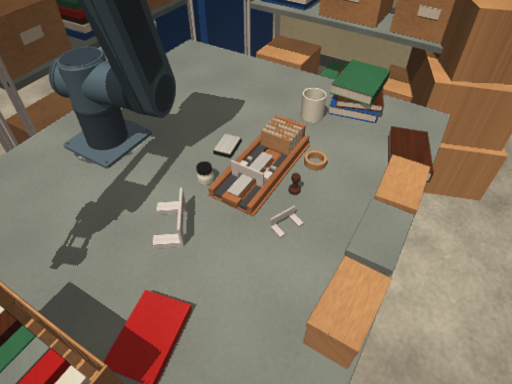

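View pics/top0.png

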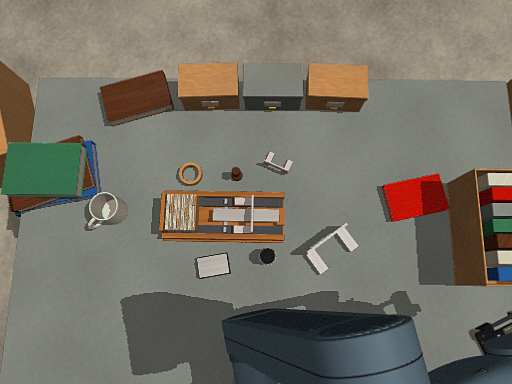

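The tray lies at about (222,216) in the top view with its cards to the left (world +y). The middle-sized stop is in the tray, with its plate near column 252. The small and large look-alikes are outside it. I'll zoom in to measure.

```bash
python3 - <<'E'
from h import *
z=np.load('top0.npz');im=z['im']
cv2.imwrite('pics/topz.png',cv2.resize(im[150:290,140:300],None,fx=5,fy=4.28*5/4.28,interpolation=cv2.INTER_CUBIC)[:600] if 0 else cv2.resize(im[175:290,145:300],None,fx=5,fy=5,interpolation=cv2.INTER_CUBIC))
p=robot.camera_params('top');C=cloud(p,p['pose'],z['D'])
z2=np.load('scene0.npz');cv2.imwrite('pics/scz.png',cv2.resize(z2['im'][110:220,195:325],None,fx=5,fy=5,interpolation=cv2.INTER_CUBIC))
# wood colour walls
hsv=cv2.cvtColor(im,cv2.COLOR_BGR2HSV)
m=((hsv[...,0]>5)&(hsv[...,0]<18)&(hsv[...,1]>120)).astype(np.uint8)
m[:186]=0;m[245:]=0;m[:,:155]=0;m[:,290:]=0
P=C[(m>0)&(abs(C[...,2]-.034)<.008)]
print(len(P),P.mean(0))
r=cv2.minAreaRect(P[:,:2].astype(np.float32)*1000);print(r)
# height profile along centre row
for v in (199,207,215,222,230,238): print(v,np.round(C[v,160:292:4,2]*1000).astype(int))
E
```

```text
1397 [0.49591924 0.12543901 0.03471061]
((502.30291748046875, 139.99557495117188), (350.7737731933594, 139.3714599609375), 89.48983001708984)
199 [ 4 71 75 73 81 77 75 77 75 79 23 23 20 20 23 24 20 18 20 34 34 33 36 76
 15 22 21 21 25 20 19  3  3]
207 [ 4 73 77 79 76 77 79 76 75 72 12  8 11 10 10 10  8  6  9  8  9 11 10 73
 11 10  7  8  1  9  9  0  1]
215 [75 74 81 74 78 76 72 68 70 63 11  9  8  7 36 41 38 39 37 39 40 38 44 76
 39 37 38 39 39 37 26 30  2]
222 [75 66 76 72 71 69 73 74 69 55 11  9 11 11 12 10 15  9 12 10  9 10 10 73
  8 10  6 10 16  5 30 27  0]
230 [  73   63   54   58   56   60   58   57   66   51   27   20   17   22
   20   19   28   22   19   32   38   40   32 1200   22   21   19   20
   19   20   23    2    1]
238 [ 0 21 22 20 24 26 32 30 34 36 36 33 36 38 35 40 36 36 37 36 35 34 33 32
 32 32 36 36 36 34 32 -4  2]
```

View pics/topz.png

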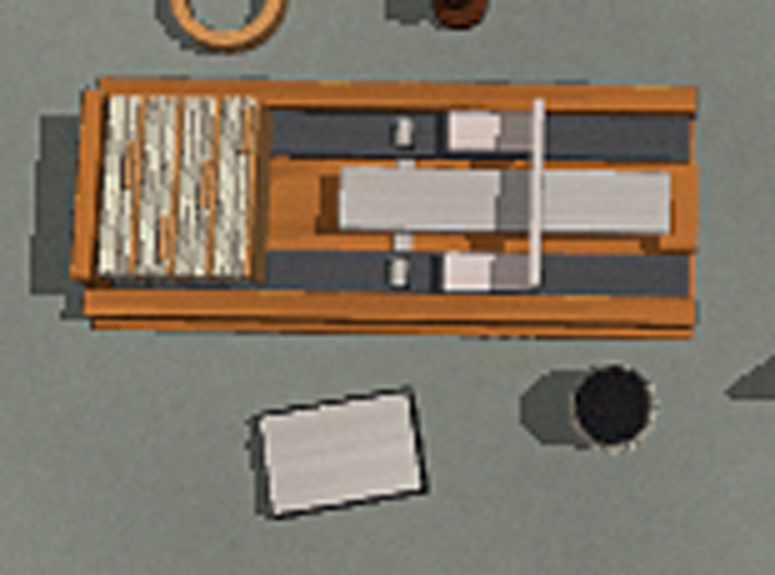

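View pics/scz.png

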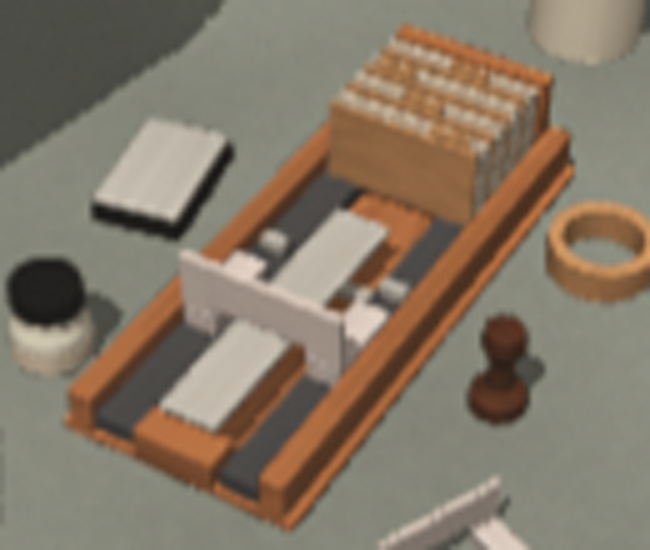

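View pics/wrist0.png

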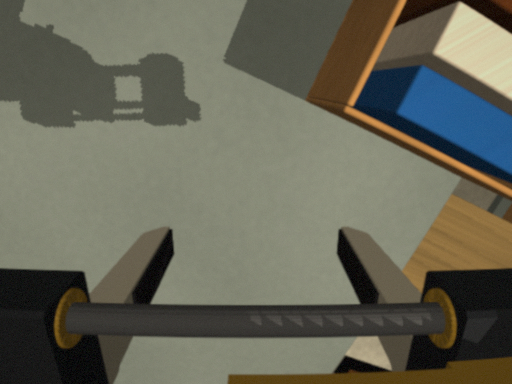

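```bash
cat > m.py <<'E'
from h import *
def bar(n,off,pts,z):
    p=robot.camera_params(n);T=p['pose']
    return np.array([onplane(p,T,(U+.5)/5-.5+off[0],(V+.5)/5-.5+off[1],z) for U,V in pts])
for n,off,b,t in [('top',(145,175),[(340,168),(340,229),(670,173),(670,233)],[(538,98),(535,284)]),('scene',(195,110),[(388,232),(345,210),(210,428),(162,405)],[(344,319),(181,251)])]:
    P=bar(n,off,b,.038)[:,:2];f=(P[0]+P[1])/2;r=(P[2]+P[3])/2
    ex=(f-r)/np.linalg.norm(f-r);o=r+ex*.155
    ey=np.array([-ex[1],ex[0]])
    print(n,'bar len',np.linalg.norm(f-r),'w',np.linalg.norm(P[0]-P[1]),'yaw',np.degrees(np.arctan2(ex[1],ex[0])),'mid-based o',(f+r)/2+ex*.06)
    o=(f+r)/2+ex*.06
    Q=bar(n,off,t,.072)[:,:2]-o;print(' plate top in tray',np.round(Q@np.array([ex,ey]).T*1000,1))
E
python3 m.py
python3 - <<'E'
from h import *
s=robot.get_state();print(np.round(pose_tool(s),4))
E
```

```text
top bar len 0.1894709510341158 w 0.03541416776371091 yaw 89.68850996861775 mid-based o [0.50182462 0.13548606]
 plate top in tray [[-78.9 -53.4]
 [-79.3  51.5]]
scene bar len 0.188753369079801 w 0.03201990997908856 yaw 88.66665432523693 mid-based o [0.50740675 0.13316006]
 plate top in tray [[-75.7 -50.3]
 [-77.3  54.7]]
[[-9.128e-01 -3.000e-04  4.085e-01  2.246e-01]
 [-4.085e-01  1.400e-03 -9.128e-01 -5.016e-01]
 [-3.000e-04 -1.000e+00 -1.400e-03  2.180e-01]
 [ 0.000e+00  0.000e+00  0.000e+00  1.000e+00]]
```

```bash
cat > go.py <<'E'
import sys
from h import *
# target x y z yaw_of_tool_z(deg)
x,y,z,yaw=map(float,sys.argv[1:5])
s=robot.get_state();T=pose_tool(s)
d=T[:3,:3].T@(np.array([x,y,z])-T[:3,3])
cur=np.degrees(np.arctan2(T[1,2],T[0,2]));dy=(yaw-cur+180)%360-180
print('clock',s['clock'],'tcp',np.round(T[:3,3],4),'yaw',round(cur,2),'tilt',np.round(T[:3,1],4),'F',np.round(s['wrist_force'],2),'open',round(s['opening'],4))
print('shift',np.round(d,4),'spin units',round(-np.radians(dy)/.5,3))
E
python3 go.py 0.27 -0.2 0.26 0
python3 - <<'E'
from h import *
z=np.load('top0.npz');p=robot.camera_params('top');C=cloud(p,p['pose'],z['D'])
Q=C[170:290,440:512].reshape(-1,3);Q=Q[Q[:,2]>.03];print(np.percentile(Q,[1,50,99],axis=0))
E
```

```text
clock 0.15 tcp [ 0.2246 -0.5016  0.218 ] yaw -65.89 tilt [-3.0e-04  1.4e-03 -1.0e+00] F [ 0.31  0.24 -0.5 ] open 0.0928
shift [-0.1647 -0.0416 -0.2568] spin units -2.3
[[ 0.31103141 -0.61586171  0.03265373]
 [ 0.46177026 -0.55330927  0.1502076 ]
 [ 0.60525003 -0.52142949  0.19050643]]
```

Emit:
play_rows --steps '[-0.165, -0.042, -0.257, -0.9, -1, -0.165, -0.042, -0.257, -0.9, -1, -0.165, -0.042, -0.257, -0.9, -1, -0.165, -0.042, -0.257, -0.9, -1, -0.165, -0.042, -0.257, -0.9, -1, -0.165, -0.042, -0.257, -0.9, -1, -0.165, -0.042, -0.257, -0.9, -1, -0.165, -0.042, -0.257, -0.9, -1, -0.165, -0.042, -0.257, -0.9, -1]'

```text
clock: 0.9
tcp_pos: [0.2704, -0.1964, 0.261]
orientation: [-0.794, 1.701, -1.7]
wrist_force: [0.2, -0.3, -0.1]
opening: 0.0375
```

```bash
python3 go.py 0.504 0.02 0.2 -0.7
```

```text
clock 0.9 tcp [ 0.2704 -0.1964  0.261 ] yaw -39.9 tilt [ 1.e-03  9.e-04 -1.e+00] F [ 0.25 -0.26 -0.15] open 0.0375
shift [-0.3158  0.0615  0.0404] spin units -1.368
```

Emit:
play_rows --steps '[-0.316, 0.061, 0.04, -0.9, -1, -0.316, 0.061, 0.04, -0.9, -1, -0.316, 0.061, 0.04, -0.9, -1, -0.316, 0.061, 0.04, -0.9, -1, -0.316, 0.061, 0.04, -0.9, -1, -0.316, 0.061, 0.04, -0.9, -1, -0.316, 0.061, 0.04, -0.9, -1, -0.316, 0.061, 0.04, -0.9, -1, -0.316, 0.061, 0.04, -0.9, -1, -0.316, 0.061, 0.04, -0.9, -1]'

```text
clock: 1.73
tcp_pos: [0.5044, 0.0207, 0.1988]
orientation: [-1.085, 1.388, -1.385]
wrist_force: [-0.2, -0.6, -0.1]
opening: 0.0005
```

```bash
python3 go.py 0.504 0.02 0.17 -0.7
```

```text
clock 1.7333 tcp [0.5044 0.0207 0.1988] yaw -13.96 tilt [-1.8e-03  9.0e-04 -1.0e+00] F [-0.16 -0.59 -0.14] open 0.0005
shift [ 0.0008  0.0288 -0.0002] spin units -0.463
```

Emit:
play_rows --steps '[0, 0, 0, -0.46, -1, 0, 0, 0, -0.46, -1, 0, 0, 0, -0.46, -1, 0, 0, 0, -0.46, -1]'

```text
clock: 2.07
tcp_pos: [0.5041, 0.0193, 0.1989]
orientation: [-1.201, 1.224, -1.222]
wrist_force: [-0.9, 0.3, -0.6]
opening: 0.0003
```

```bash
python3 - <<'E'
from h import *
s=robot.get_state();T=pose_tool(s);np.save('Tw.npy',T)
im,D=robot.snapshot('wrist');np.savez('wrist1.npz',im=im,D=D);cv2.imwrite('pics/wrist1.png',cv2.resize(im,(768,576)))
im,D=robot.snapshot('scene');cv2.imwrite('pics/scene1.png',im)
im,D=robot.snapshot('top');cv2.imwrite('pics/top1.png',im)
E
python3 go.py 0.504 0.02 0.17 -0.7
```

```text
clock 2.2167 tcp [0.5043 0.0199 0.199 ] yaw -0.98 tilt [-1.4e-03  7.0e-04 -1.0e+00] F [-0.75 -0.92  0.17] open 0.0006
shift [-0.0001  0.029  -0.0002] spin units -0.01
```

View pics/wrist1.png

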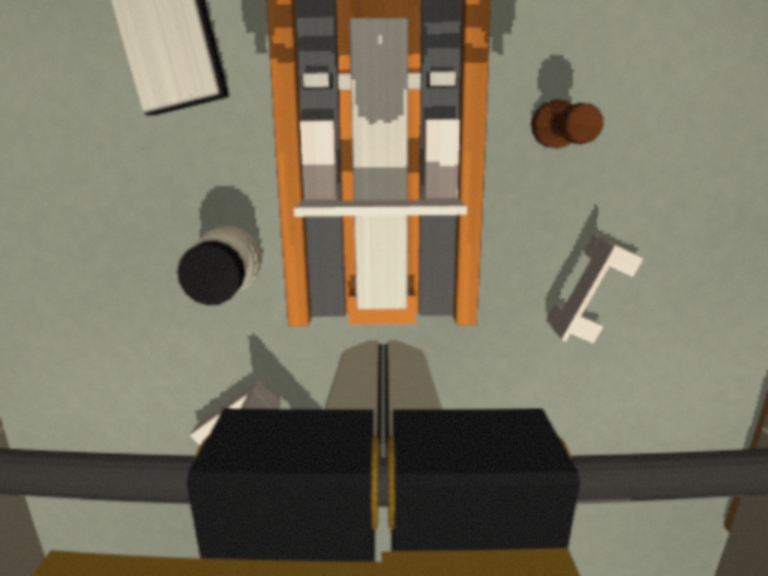

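View pics/scene1.png

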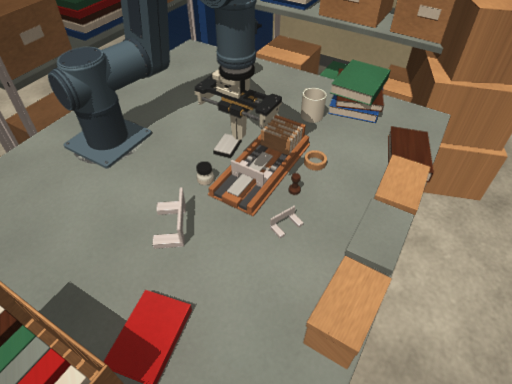

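In the wrist view the fingers line up with the bar. The bar runs from row 309 (rear) to row 18 (front), and the plate's top edge is at rows 206–214. The teeth are at (316,79) and (442,79). I'll triangulate from this view.

```bash
python3 - <<'E'
from h import *
T=np.load('Tw.npy');p=robot.camera_params('wrist');W=T@p['mount']
g=lambda U,V,z:onplane(p,W,(U+.5)/1.5-.5,(V+.5)/1.5-.5,z)[:2]
P=[g(357,310,.038),g(408,310,.038),g(350,18,.038),g(407,18,.038)]
r=(P[0]+P[1])/2;f=(P[2]+P[3])/2;ex=(f-r)/np.linalg.norm(f-r);o=(f+r)/2+.06*ex;ey=np.array([-ex[1],ex[0]])
print(np.linalg.norm(f-r),np.linalg.norm(P[0]-P[1]),np.degrees(np.arctan2(ex[1],ex[0])),o)
M=np.array([ex,ey]).T
for q in [(294,215),(467,214),(294,207),(467,206)]: print(np.round((g(*q,.072)-o)@M*1e3,1))
print('teeth',[(np.round((g(*q,.029)-o)@M*1e3,1)) for q in [(316,79),(442,79)]])
print('tray walls', [np.round((g(*q,.034)-o)@M*1e3,1) for q in [(288,325),(477,325)]])
E
```

```text
0.19104640206338436 0.036546486481972694 89.60004277590158 [0.50473017 0.1336487 ]
[-80.5  52.7]
[-81.2 -52.3]
[-75.7  52.4]
[-76.4 -52.1]
teeth [array([ 1.2, 41.1]), array([  0.1, -40.5])]
tray walls [array([-168. ,   69.6]), array([-169.7,  -69.2])]
```

```bash
python3 go.py 0.5037 0.022 0.05 -0.5
```

```text
clock 2.2167 tcp [0.5043 0.0199 0.199 ] yaw -0.98 tilt [-1.4e-03  7.0e-04 -1.0e+00] F [-0.75 -0.92  0.17] open 0.0006
shift [-0.002   0.149  -0.0004] spin units -0.017
```

Emit:
play_rows --steps '[-0.002, 0.04, 0, -0.017, -1, -0.002, 0.08, 0, -0.017, -1, -0.002, 0.12, 0, -0.017, -1, -0.002, 0.14, 0, -0.017, -1, -0.002, 0.149, 0, -0.017, -1, -0.002, 0.149, 0, -0.017, -1]'

```text
clock: 2.72
tcp_pos: [0.5026, 0.022, 0.0483]
orientation: [-1.207, 1.221, -1.213]
wrist_force: [0.1, -0.4, 0.4]
opening: 0.0005
```

```bash
python3 go.py 0.5037 0.022 0.025 -0.5; python3 - <<'E'
from h import *
im,D=robot.snapshot('wrist');cv2.imwrite('pics/wrist2.png',im)
E
```

```text
clock 2.7167 tcp [0.5026 0.022  0.0483] yaw -0.57 tilt [-0.0054  0.0014 -1.    ] F [ 0.09 -0.41  0.38] open 0.0005
shift [0.     0.0233 0.0012] spin units -0.002
```

View pics/wrist2.png

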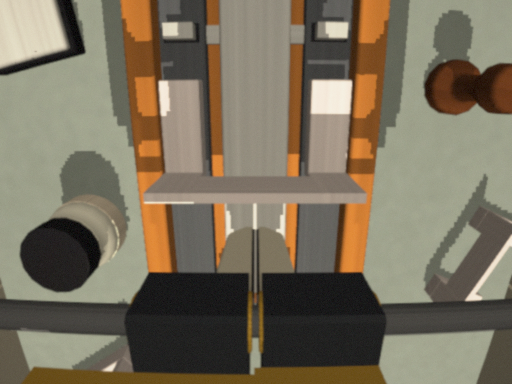

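The fingertips at (255,230) are centred over the bar, just behind the plate. Pressing now.

Emit:
play_rows --steps '[0, 0.006, 0.001, 0, -1, 0, 0.012, 0.001, 0, -1, 0, 0.017, 0.001, 0, -1, 0, 0.021, 0.001, 0, -1, 0, 0.023, 0.001, 0, -1, 0, 0.023, 0.001, 0, -1, 0, 0.023, 0.001, 0, -1]'

```text
clock: 3.35
tcp_pos: [0.5071, 0.0214, 0.0283]
orientation: [-1.203, 1.215, -1.217]
wrist_force: [0.7, -0.3, 6.7]
opening: 0.0001
```

```bash
python3 go.py 0.5037 0.022 0.025 -0.5; python3 - <<'E'
from h import *
im,D=robot.snapshot('wrist');cv2.imwrite('pics/wrist3.png',im)
im,D=robot.snapshot('scene');cv2.imwrite('pics/scene3.png',cv2.resize(im[110:220,195:325],None,fx=5,fy=5))
E
```

```text
clock 3.35 tcp [0.5071 0.0214 0.0283] yaw -0.56 tilt [ 2.1e-03 -1.0e-04 -1.0e+00] F [ 0.66 -0.33  6.71] open 0.0001
shift [-0.0006  0.0033 -0.0034] spin units -0.002
```

View pics/wrist3.png

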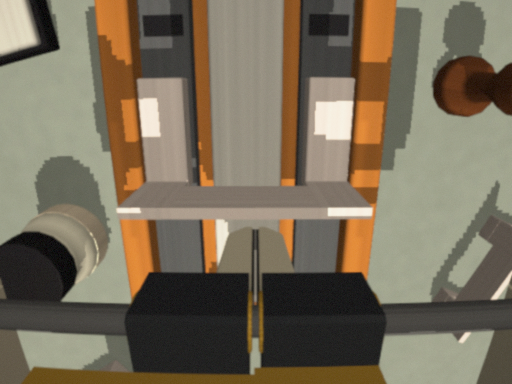

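View pics/scene3.png

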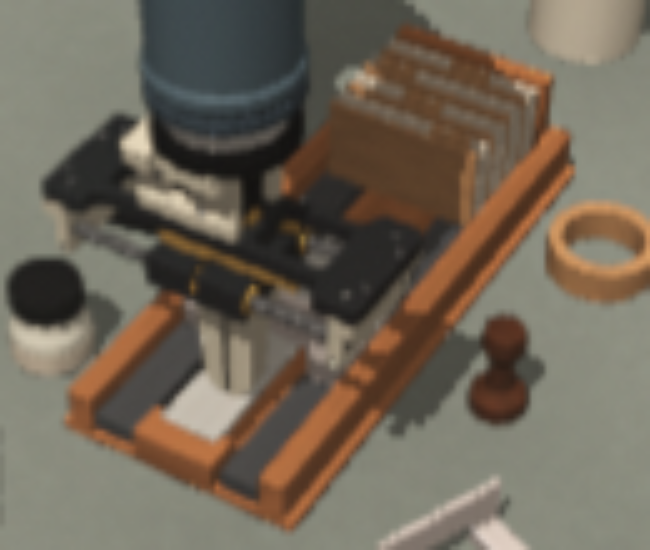

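Emit:
play_rows --steps '[0, 0.003, -0.003, 0, -1, 0, 0.006, -0.003, 0, -1, 0, 0.007, -0.003, 0, -1, 0, 0.007, -0.003, 0, -1, 0, 0.007, -0.003, 0, -1]'

```text
clock: 3.87
tcp_pos: [0.507, 0.0213, 0.0232]
orientation: [-1.199, 1.21, -1.221]
wrist_force: [2.1, 1.8, 8.5]
opening: 0.0006
```

```bash
python3 go.py 0.5045 0.1365 0.025 -0.5
```

```text
clock 3.8667 tcp [0.507  0.0213 0.0232] yaw -0.57 tilt [ 8.4e-03 -5.0e-04 -1.0e+00] F [2.09 1.83 8.48] open 0.0006
shift [-0.1151 -0.0019 -0.0036] spin units -0.002
```

Emit:
play_rows --steps '[-0.006, 0.002, -0.001, 0, -1, -0.013, 0.002, -0.002, 0, -1, -0.02, 0.002, -0.003, 0, -1, -0.026, 0.002, -0.003, 0, -1, -0.032, 0.002, -0.003, 0, -1, -0.038, 0.002, -0.003, 0, -1, -0.044, 0.002, -0.003, 0, -1, -0.05, 0.002, -0.003, 0, -1, -0.056, 0.002, -0.003, 0, -1, -0.062, 0.002, -0.003, 0, -1, -0.068, 0.002, -0.003, 0, -1, -0.07, 0.002, -0.003, 0, -1]'

```text
clock: 4.87
tcp_pos: [0.5073, 0.0896, 0.023]
orientation: [-1.198, 1.204, -1.225]
wrist_force: [-0.2, -10.8, 10.4]
opening: 0.0005
```

```bash
python3 go.py 0.5045 0.1405 0.025 -0.5; python3 - <<'E'
from h import *
s=robot.get_state();np.save('Tw4.npy',pose_tool(s))
im,D=robot.snapshot('wrist');cv2.imwrite('pics/wrist4.png',cv2.resize(im,(768,576)));np.savez('w4.npz',im=im,D=D)
E
```

```text
clock 4.8667 tcp [0.5073 0.0896 0.023 ] yaw -0.5 tilt [ 0.0138 -0.004  -0.9999] F [ -0.19 -10.78  10.36] open 0.0005
shift [-0.0509 -0.0022 -0.0032] spin units 0.0
```

View pics/wrist4.png

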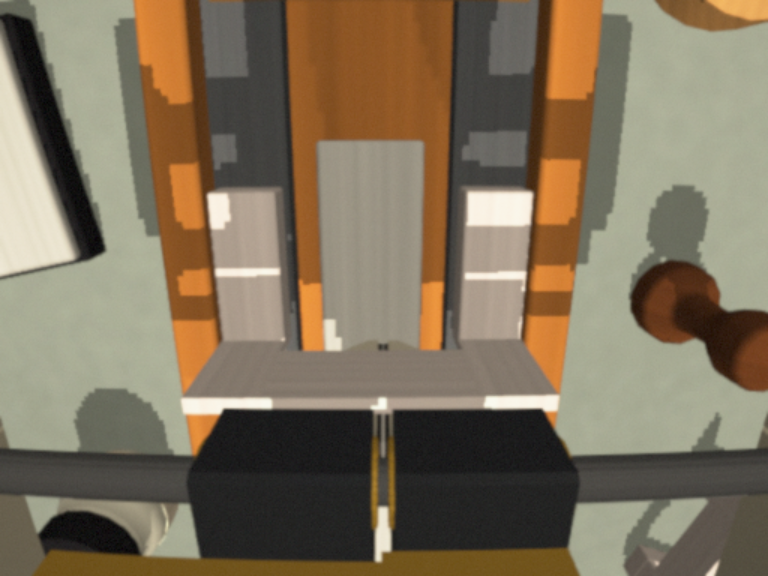

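```bash
python3 - <<'E'
from h import *
T=np.load('Tw4.npy');p=robot.camera_params('wrist');W=T@p['mount']
g=lambda U,V,z:onplane(p,W,(U+.5)/1.5-.5,(V+.5)/1.5-.5,z)
o=np.array([.5045,.134]);a=np.radians(89.5);M=np.array([[np.cos(a),-np.sin(a)],[np.sin(a),np.cos(a)]])
t=lambda *q:np.round((g(*q)[:2]-o)@M*1e3,1)
print('bar front',t(318,141,.0235),t(422,141,.0235),'foot front top',t(210,188,.034),t(530,190,.034),'plate top rear',t(184,412,.072),t(556,410,.072))
E
```

```text
bar front [35.  17.1] [ 34.9 -17.2] foot front top [21.1 50.9] [ 20.1 -51.3] plate top rear [-36.5  52.4] [-36.8 -52.5]
```

Geometry agrees: the stop's origin is at about −8 mm, over the teeth, with the bar fully down. I'll push on by about 50 mm.

Emit:
play_rows --steps '[-0.006, 0.001, -0.001, 0, -1, -0.012, 0.001, -0.002, 0, -1, -0.018, 0.001, -0.002, 0, -1, -0.024, 0.001, -0.002, 0, -1, -0.03, 0.001, -0.002, 0, -1, -0.036, 0.001, -0.002, 0, -1, -0.042, 0.001, -0.002, 0, -1, -0.047, 0.001, -0.002, 0, -1, -0.05, 0.001, -0.002, 0, -1, -0.052, 0.001, -0.002, 0, -1, -0.052, 0.001, -0.002, 0, -1]'

```text
clock: 5.83
tcp_pos: [0.5078, 0.1403, 0.0233]
orientation: [-1.197, 1.198, -1.228]
wrist_force: [0.7, -7.9, 7.1]
opening: 0.0002
```

```bash
python3 go.py 0.5045 0.1405 0.025 -0.5; python3 - <<'E'
from h import *
s=robot.get_state();np.save('Tw5.npy',pose_tool(s))
im,D=robot.snapshot('wrist');cv2.imwrite('pics/wrist5.png',cv2.resize(im,(768,576)))
E
```

```text
clock 5.8333 tcp [0.5078 0.1403 0.0233] yaw -0.43 tilt [ 0.018  -0.0064 -0.9998] F [ 0.68 -7.93  7.14] open 0.0002
shift [-0.0002 -0.0017 -0.0033] spin units 0.002
```

View pics/wrist5.png

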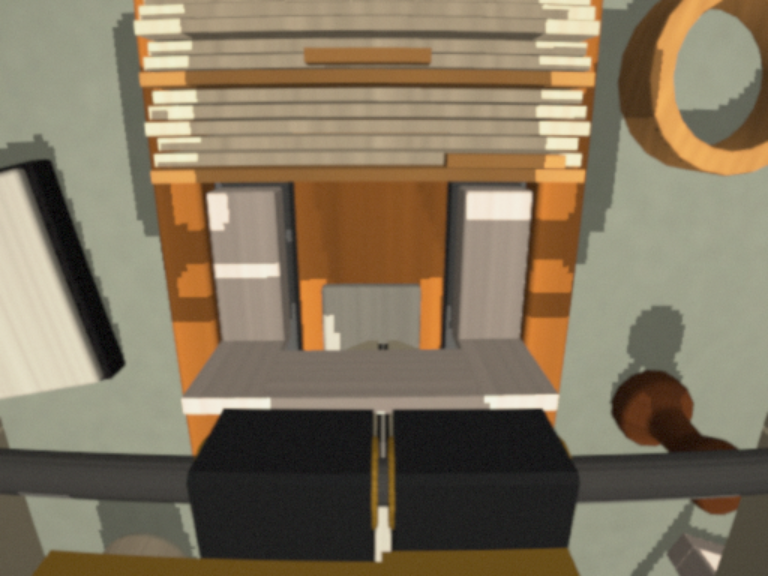

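The stop is now at about 42–43 mm with the cards just ahead. I'll back off along the bar while still pressing, then rise.

Emit:
play_rows --steps '[0.006, 0.001, 0, 0, -1, 0.013, 0.001, 0, 0, -1, 0.02, 0.001, 0, 0, -1, 0.022, 0.001, 0, 0, -1, 0.022, -0.005, 0, 0, -1, 0.022, -0.012, 0, 0, -1, 0.022, -0.025, 0, 0, -1, 0.022, -0.05, 0, 0, -1, 0.022, -0.09, 0, 0, -1, 0.022, -0.13, 0, 0, -1, 0.022, -0.15, 0, 0, -1, 0.022, -0.15, 0, 0, -1]'

```text
clock: 6.88
tcp_pos: [0.508, 0.1195, 0.179]
orientation: [-1.189, 1.191, -1.232]
wrist_force: [1.2, 0.1, -0.5]
opening: 0.0003
```

```bash
python3 go.py 0.5045 0.02 0.2 -0.5
```

```text
clock 6.8833 tcp [0.508  0.1195 0.179 ] yaw -0.43 tilt [ 0.0283 -0.0059 -0.9996] F [ 1.18  0.09 -0.49] open 0.0003
shift [ 0.0996 -0.0205 -0.0022] spin units 0.002
```

Emit:
play_rows --steps '[0.04, -0.03, 0, 0, -1, 0.08, -0.03, 0, 0, -1, 0.1, -0.03, 0, 0, -1, 0.1, -0.03, 0, 0, -1, 0.1, -0.03, 0, 0, -1]'

```text
clock: 7.3
tcp_pos: [0.5059, 0.0186, 0.2088]
orientation: [-1.188, 1.195, -1.234]
wrist_force: [-0.1, 0.1, -0.5]
opening: 0.0007
```

```bash
python3 - <<'E'
from h import *
s=robot.get_state();T=pose_tool(s)
im,D=robot.snapshot('wrist');cv2.imwrite('pics/wrist6.png',cv2.resize(im,(768,576)))
p=robot.camera_params('wrist');np.save('Tw6.npy',T)
im,D=robot.snapshot('scene');cv2.imwrite('pics/scene6.png',cv2.resize(im[110:220,195:325],None,fx=5,fy=5,interpolation=cv2.INTER_CUBIC))
im,D=robot.snapshot('top');cv2.imwrite('pics/top6.png',im)
E
```

```text
(no output)
```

View pics/wrist6.png

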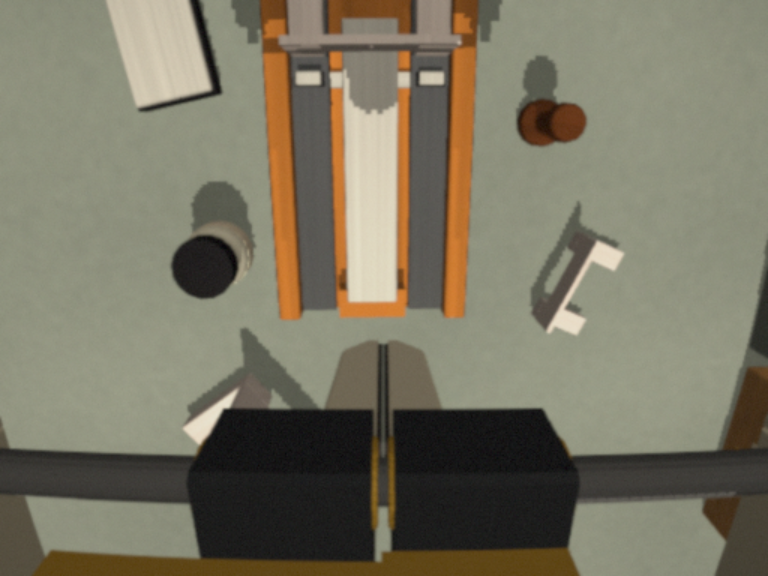

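View pics/scene6.png

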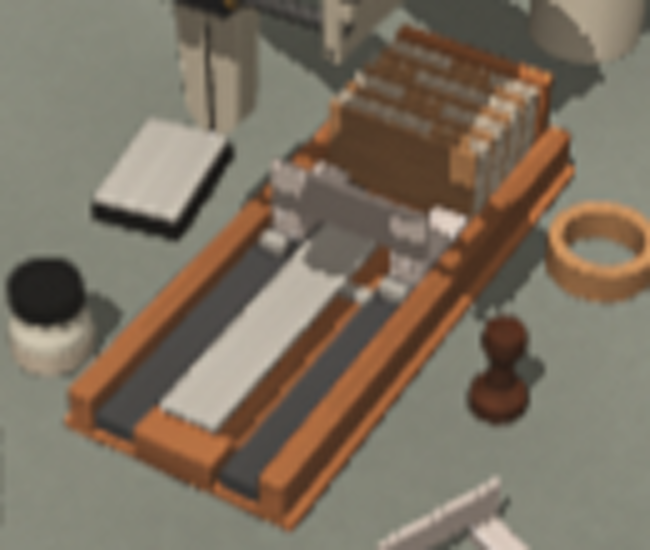

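The teeth are up at (308,78) and (431,78), behind the plate at row ~42. Nothing else has moved. One last number check before handing in.

```bash
python3 - <<'E'
from h import *
T=np.load('Tw6.npy');p=robot.camera_params('wrist');W=T@p['mount']
g=lambda U,V,z:onplane(p,W,(U+.5)/1.5-.5,(V+.5)/1.5-.5,z)
o=np.array([.5045,.134]);a=np.radians(89.5);M=np.array([[np.cos(a),-np.sin(a)],[np.sin(a),np.cos(a)]])
t=lambda *q:np.round((g(*q)[:2]-o)@M*1e3,1)
print('teeth',t(308,78,.029),t(431,78,.029),'plate top rear',t(281,49,.072),t(460,47,.072),'bar rear',t(347,302,.038),t(397,302,.038))
s=robot.get_state();print(s['clock'],s['wrist_force'],abs(s['dq']).max());robot.job_done()
E
```

```text
teeth [ 0.2 41.1] [ -0.  -40.8] plate top rear [12.3 51. ] [ 13.3 -52.1] bar rear [-154.7   18.4] [-155.2  -18.3]
7.45 [-0.66013096 -0.07012115  0.08078789] 0.013287498274578051
the job is handed in; nothing more can be done
```

The card stop is past the catch with the teeth standing behind it, and I handed the job in at about 7.5 s. The system gives no verdict.

**What I did:** I pressed the bar down about 14–15 mm with the shut fingertips, behind the stop's plate. Keeping it down, I pushed the middle-sized stop along the runners over the teeth. I then slid the fingertips back about 20 mm off the plate, let the bar spring up and moved clear.

**Last checks:**
- **Stop position:** its origin is about 41 mm past the teeth, about 0.5 mm off centre and square to the tray within about 0.5°.
- **Catch:** the teeth and the bar measured at their raised heights.
- **Arm:** clear of everything, with wrist force about zero.
- **Other things:** those I could see in the last wrist and scene views look unmoved. I compared them by eye only. I saved a last top view but did not look at it, so the mug and paperback were not checked again.

**What disagreed:**
- Before the work, the scene camera put the tray about 3–5 mm away from where the other cameras did, so I used the wrist camera, whose tooth and plate measurements fitted the given dimensions.
- The first press only reached about 9.7 mm because the arm gave a little, so I pressed deeper before pushing.
- The tool leaned by up to about 0.02 rad during the push and about 0.03 rad after rising, with no visible effect.

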